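# Shut the spoon case and tuck its flap under the lip

## Robot

A 7-joint arm with a two-finger parallel gripper is mounted at the origin on the work surface. World frame = base frame: x ahead of the robot, y to its left, z up, the work surface at z = 0. Lengths are in mm, angles in rad, forces in N, time in s.
With the tool pointing down it reaches from about 400 to 900 mm from the base axis. Payload 5.6 kg.
Tool frame: the origin (TCP) lies midway between the tips of the shut fingers; the grasp point (between the pads) lies 19 mm behind it; x points along the fingers, y is the direction in which the jaws open and shut, and the axes are right-handed (so a half turn about x gives the same grasp; the last joint's range is limited). The gripper opens to 92 mm and grips with 3 to 60 N. Pads are 20 mm wide; open, the fingers measure 128 mm over their backs; the gripper's body (75 mm by 189 mm) begins 69 mm behind the grasp point.
Start: joints at [-1.186, 0.468, -0.012, 1.603, 0.006, 1.071, -0.056], TCP at [269.706, 591.412, 214.592] pointing down, gripper open.
Joint ranges: [-2.53, 2.53], [-0.31, 2.02], [-1.57, 1.55], [0.28, 2.44], [-1.29, 4.43], [0.15, 1.84], [-2.92, 2.92]. Speed limits (rad/s): [2.57, 2.57, 3.14, 3.14, 3.14, 3.14, 3.14].

## Interface

Orientations are given as a rotation vector (axis times angle).
In Python, from cell import robot, grip, kin, viewer gives the robot as it stands. Calls block until the motion is done:
- robot.movep(position, orientation): joint-space move of the TCP to a pose.
- robot.servo_line(position, feed=150, rotation=None): straight line of the TCP; rotation=None keeps the orientation; feed is the mean speed in mm/s.
- robot.goto_joints(angles): joint-space move.
- grip(opening, newtons=None): opening from 0.0 (shut) to 1.0 (fully open); newtons is the grip in N (None keeps the last); returns when the fingers have stopped.
- robot.hold(seconds).
- kin.ik(position, orientation): joint angles nearest the present ones, or None.
- robot.observe(): the state.
- viewer.read_camera(name): name is "scene" or "top"; returns the picture (400x640x3 uint8, red, green, blue); there is no depth.
- viewer.camera_info(name): a dict with "camera_matrix" (3x3 intrinsics, pixels), "R" (3x3) and "t" (3): a world point X has camera coordinates R X + t. Camera axes: x right, y down, z forward; pixel columns grow to the right and rows downward; lengths in mm; the calibration is good to about 2 mm. A picture is of the moment at which its call begins. camera_info takes no time and is no camera call.
A pose or a line that the arm cannot do raises robot.IKError and nothing moves.
- robot.job_done(): hands the job in, once; it reports no verdict.
Trained networks look in the newest picture that a camera, given by its name, has taken for a name from the list of things; names that differ only in an ending like _2 or _b are one class to them, and where a whole thing is asked for, a point or a joint stands for the part that bears it (a point fixed in the world has none). Each returns a list of dicts, best first, with "confidence" (0 to 1); they miss things now and then, are a little off and sometimes report something else, mostly with a low value. They report only what shows in the picture. A call takes as long as a camera call. They do not tell look-alikes from the thing itself.
- viewer.silhouettes(name, camera): "mask" (400x640 bool, what is visible of it).
- viewer.pinpoint(name, camera): "at" ([x, y, z] in mm, in the coordinates of the camera as it stood for that picture, good to about 4 mm: a listed point, or the origin of a listed thing).
The state is a dict: "t": time; "joints": joint angles; "joint_velocities": joint speeds; "joint_torque": joint torques, N m; "tcp_pos": TCP position; "tcp_rot": TCP orientation; "contact_force": force on the tool from outside, world axes, zero at the start; "wrist_torque": the same for the moment, N m; "grip_width": opening from 0.0 (shut) to 1.0 (fully open).
Only numpy, scipy, OpenCV 4.12 (cv2) and the standard library are available. Lean on these libraries where they do the work, as an engineer would, in place of code of your own. Each camera call takes 0.05 s, during which the arm holds its last target.

## Task

Shut the spoon case on the counter with your fingertips: fold the open flap over the case and press it down flat, then push it by its raised ridge so that its free edge slides well in beneath the case's retaining lip and the flap stays shut when you let go. Nothing is to be picked up: do not pinch the flap between the fingers, and leave the spoons, the fork and the jar where they are.

Things in the scene. Friction and masses are not known exactly. Their poses are not given: they have to be found in the camera images.
- case: Low white plastic spoon case fixed to the counter, 124 mm (its x) by 156 mm (its y), walls 4 mm, rim 39 mm high; two spoons lie inside. Origin: centre of its underside, on the counter; z up. The flap's hinge runs along the case's y at x = -60 mm, 42 mm high, on the side nearer the robot; the retaining lip runs along the opposite side.
- flap (a joint): Angle in rad of the hinged flap: 0 = folded flat over the case (a stop), 1.57 = upright, more = leaning back over the counter behind the hinge, away from the lip (stop at 2.5). Starts at 1.75 to 2.25. A weak spring opens it again if it is let go untucked: holding it flat takes about 0.1 N m about the hinge (2 N pressed 50 mm from it).
- panel (a joint): How far in m the flap has been slid outward in its own plane, away from the hinge (slotted hinge): 0 = fully back, 0.015 = fully out. It stays where it is left; sliding takes about 2 N. Starts at 0 to 0.002. At 0 the flat flap's free edge stops 4 mm short of the lip; at 0.015 it lies 11 mm beneath it.
- hinge_mid (a point): Middle of the hinge axis, on the case, 42 mm above the counter.
- lip_edge (a point): Middle of the lip's lower edge on the side facing the hinge. The lip is a 5 mm thick shelf across the whole case, x = +44 to +62 mm of the case, underside 47.5 mm and top 52.5 mm above the counter, open towards the hinge. The flap hits it solidly, so it must lie flat before its edge can go under.
- flap_edge (a point): Middle of the flap's free edge, 100 mm from the hinge axis when the panel is fully back; moves with the flap. Site x points from hinge to free edge, z out of the outer face.
- ridge (a point): Foot of the raised white push ridge on the flap's outer face, on the ridge's side facing the hinge, middle of its width: 67 mm from the hinge axis when the panel is fully back. The ridge is 70 mm wide along the hinge, 6 mm thick and stands 8 mm above the outer face. Axes as for flap_edge.
- flap_outside: Outer skin of the flap: grey plastic, 134 mm wide, 3 mm thick, with the ridge. It faces away from the case when open and upward when shut, then 45 mm above the counter. Origin on the hinge axis when the panel is fully back.
- flap_inside: White stiffening panel on the flap's inner face, 118 mm wide, 2 mm thick, ending 10 mm short of the free edge. Origin on the hinge axis when the panel is fully back.
- spoon1: Small turquoise plastic spoon, 125 mm, lying in the case on the hinge side. Leave alone.
- spoon2: Its like, lying in the case on the lip side. Leave alone.
- jar: Closed glass jar, 60 mm across and about 80 mm high, standing on the counter beside the case; origin at its underside. Leave alone.
- fork: Stainless fork, 135 mm long and 4 mm thick, lying on the counter on the other side of the case. Leave alone.
Mind the look-alikes: they are no part of the job. Several things have the shape of the case; the one meant has the colours described above.

How it is judged:
By the outcome, as a careful person would: the job done as asked, in the order asked, and still so for the second after the job is handed in, with the robot touching nothing.
It also fails if it takes over 35 s, if anything falls off the work surface, if the arm or the gripper's body presses on something with over 40 N, if the wrist force passes 120 N, or if a joint passes its speed limit or range.

## Working session

There is one attempt and no reset: what is moved stays moved. The work goes in short steps, each a Python script; the robot and the scene stay as the last script left them, time stands still between calls to the robot, and variables do not carry over. Pictures are saved under pics/ and viewed, and the job is handed in when it is done.

```bash
mkdir -p pics; ls
python3 - <<'E'
from cell import robot,grip,kin,viewer
import cv2
for c in("scene","top"):
    im=viewer.read_camera(c); cv2.imwrite(f"pics/{c}0.png",im[:,:,::-1])
    i=viewer.camera_info(c); print(c,i)
s=robot.observe(); print(s)
E
```

```text
pics
scene {'camera_matrix': array([[371.32638961,   0.        , 315.9833622 ],
       [  0.        , 371.32638961, 199.89449849],
       [  0.        ,   0.        ,   1.        ]]), 'R': array([[ 0.7981118 ,  0.60247048,  0.00684586],
       [ 0.44007119, -0.57514036, -0.68960199],
       [-0.41152751,  0.55339216, -0.72415621]]), 't': array([-497.43008399, -102.17058598, 1202.93645099])}
top {'camera_matrix': array([[363.02020495,   0.        , 313.56650546],
       [  0.        , 363.02020495, 197.53739065],
       [  0.        ,   0.        ,   1.        ]]), 'R': array([[ 0.02771975, -0.99924912, -0.02707057],
       [-0.99619052, -0.02537471, -0.08342999],
       [ 0.08268044,  0.0292801 , -0.99614588]]), 't': array([139.84141126, 510.02594283, 830.03793674])}
{'t': 0.1, 'joints': array([-1.18603842,  0.46829624, -0.01162998,  1.60354013,  0.00601797,
        1.07138903, -0.05631662]), 'joint_velocities': array([-0.00118542, -0.00010233, -0.00074689, -0.00132005, -0.00106834,
       -0.0005652 ,  0.00104748]), 'joint_torque': array([ 8.55791441e-04, -5.21639800e+01, -1.24383470e-02, -2.44363600e+01,
       -5.68122673e-02,  1.41647161e-02,  7.57169141e-05]), 'tcp_pos': array([269.47191185, 590.92823302, 213.72742992]), 'tcp_rot': array([ 0.33429315,  1.54485121, -0.33679496]), 'contact_force': array([-0.55511615,  0.84499258,  0.80613203]), 'wrist_torque': array([ 0.01612119, -0.0468677 , -0.03188978]), 'grip_width': 1.00467257152277}
```

View pics/scene0.png

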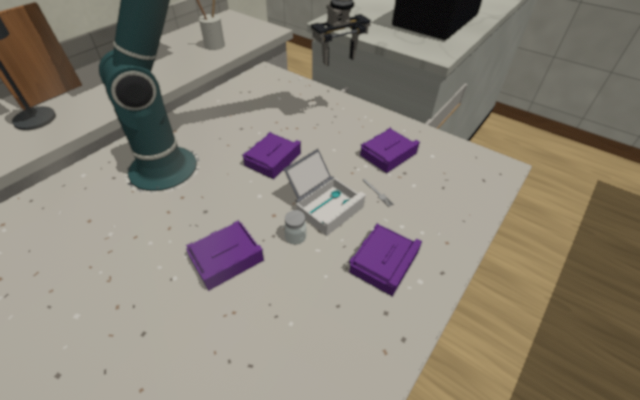

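View pics/top0.png

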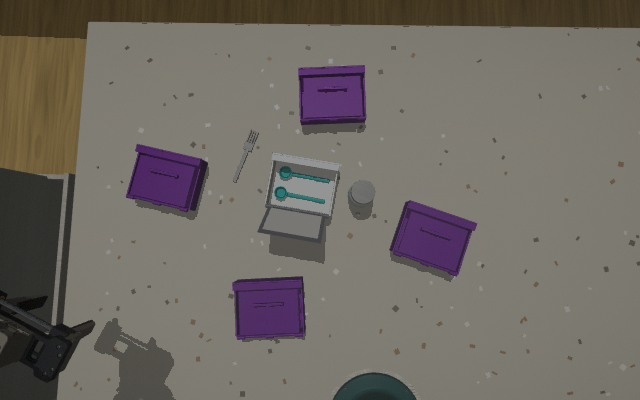

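The target is the open white case with the grey flap, at about (303,190) in the top picture and (330,195) in the scene picture. The four purple shut cases are look-alikes, at top (332,95), (167,178), (433,238) and (269,308). The jar is at top (362,195) and the fork at (247,155).

```bash
cat > h.py <<'E'
from cell import robot,grip,kin,viewer
import cv2, numpy as np
from scipy.spatial.transform import Rotation as Rn
def world(c,p):
    i=viewer.camera_info(c); return np.array(i["R"]).T@(np.array(p)-i["t"])
def proj(c,X):
    i=viewer.camera_info(c); q=i["camera_matrix"]@(i["R"]@np.array(X)+i["t"]); return q[:2]/q[2]
E
python3 - <<'E'
from h import *
np.set_printoptions(precision=1,suppress=True)
for c in("scene","top"):
    viewer.read_camera(c)
    for n in("case","hinge_mid","lip_edge","flap_edge","ridge","jar","fork"):
        for d in viewer.pinpoint(n,c):
            w=world(c,d["at"]); print(c,n,round(d["confidence"],2),w,proj(c,w))
im=viewer.read_camera("top")
a=cv2.resize(im[140:260,230:390],None,fx=5,fy=5,interpolation=2); cv2.imwrite("pics/crop1.png",a[:,:,::-1])
E
```

```text
scene case 0.81 [748.1 114.8   0. ] [381.4 262.3]
scene case 0.79 [536.3 182.1   1.7] [329.8 209.5]
scene case 0.79 [544.1 506.8  -0.2] [387.4 154.5]
scene case 0.59 [ 421.9 -117.3   -2.5] [227.1 258.6]
scene case 0.56 [257.  252.1   1.8] [273.8 159.2]
scene hinge_mid 0.85 [486.3 517.9  44.9] [376.  135.8]
scene hinge_mid 0.79 [473.4 194.   42.2] [315.2 188.1]
scene hinge_mid 0.78 [695.  118.4  43.3] [366.3 241.2]
scene hinge_mid 0.66 [197.8 243.9  43.4] [257.7 143.7]
scene hinge_mid 0.59 [363.  -97.1  46. ] [213.8 231.3]
scene lip_edge 0.96 [ 459.7 -136.2   47.5] [228.8 259.7]
scene lip_edge 0.85 [797.4 120.   45.8] [402.5 260.5]
scene lip_edge 0.8 [587.1 498.3  46.7] [399.8 149.7]
scene lip_edge 0.7 [580.3 172.   47. ] [341.2 207.8]
scene lip_edge 0.63 [297.  254.7  50.4] [282.6 152.1]
scene flap_edge 0.96 [ 457.8 -132.7   43.1] [229.6 259.4]
scene flap_edge 0.87 [586.7 496.1  42. ] [399.1 151.2]
scene flap_edge 0.8 [793.6 123.7  43.5] [401.7 259.2]
scene flap_edge 0.69 [417.5 203.5 123.5] [301.6 157.4]
scene flap_edge 0.63 [298.5 250.5  42.7] [282.2 154.8]
scene ridge 0.98 [758.  
[... 1162 characters left out ...]
edge 0.96 [582.1 498.   41.2] [167.5 160.9]
top flap_edge 0.93 [293.9 255.   45.1] [265.6 289.5]
top flap_edge 0.79 [795.6 118.8  36.5] [331.3  76.1]
top flap_edge 0.68 [ 457.8 -131.5   42.2] [438.5 221.3]
top flap_edge 0.61 [414.7 202.8 119.7] [287.2 237.1]
top flap_edge 0.16 [531.9 179.9  -1.7] [303.2 187.5]
top ridge 0.98 [263.4 247.8  44.3] [268.3 303.4]
top ridge 0.87 [433.1 196.5  92.3] [291.7 228.2]
top ridge 0.84 [552.5 499.2  45.5] [165.4 173.1]
top ridge 0.75 [ 428.1 -124.5   44.5] [435.6 234.4]
top ridge 0.57 [756.8 116.8  41.3] [331.8  91.3]
top jar 0.9 [517.3  44.6  -0.8] [359.  194.9]
top fork 0.6 [612.6 319.1  -5.6] [247.9 153.8]
top fork 0.33 [511.5 190.1  -2.8] [298.8 195.8]
```

View pics/crop1.png

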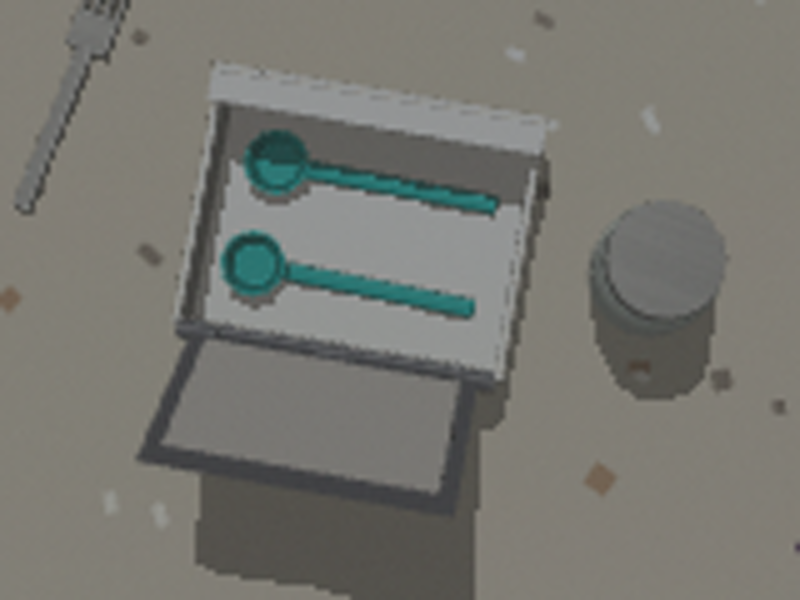

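The crop shows the white case with its grey-rimmed open flap on the robot side. The lip is on the far side, both spoons are inside, the jar is to the right and the fork to the left. Flap angle is about 2.2 rad. I'll shut the gripper and push the flap's edge up from behind.

```bash
cat >> h.py <<'E'
H=np.array([474.3,192.3]); yaw=np.radians(-9.6)
cx=np.array([np.cos(yaw),np.sin(yaw)]); cy=np.array([-np.sin(yaw),np.cos(yaw)])
def P(u,z,v=0): return np.r_[H+u*cx+v*cy,z]
M=np.c_[[0,0,-1],np.r_[cy,0],np.r_[cx,0]]
M2=np.c_[[0,0,-1],-np.r_[cy,0],-np.r_[cx,0]]
def st(l=""):
    s=robot.observe(); d=s["tcp_pos"]-np.r_[H,0]; F=s["contact_force"]
    print(l,"t%.2f u%.1f v%.1f z%.1f  Fu%.1f Fv%.1f Fz%.1f g%.2f"%(s["t"],d[:2]@cx,d[:2]@cy,d[2],F[:2]@cx,F[:2]@cy,F[2],s["grip_width"]),flush=True)
    return s
E
python3 - <<'E'
from h import *
for n,m in(("M",M),("M2",M2)):
    r=Rn.from_matrix(m).as_rotvec(); print(n,r)
    for p in(P(-115,220),P(-115,100),P(-10,100),P(72,45)): print(p,kin.ik(p,r))
s=robot.observe(); print(Rn.from_rotvec(s["tcp_rot"]).as_matrix())
E
```

```text
M [ 0.13156695  1.56678906 -0.13156695]
[360.91045574 211.47840587 220.        ] [-0.71369012  0.05882508  0.10789757  2.13580391 -0.00779844  0.94731938
  0.80182025]
[360.91045574 211.47840587 100.        ] [-0.67355064  0.26006063  0.07148531  2.24359325 -0.03080829  0.63880071
  0.82351945]
[464.44003963 193.96768747 100.        ] [-0.54472095  0.38222748  0.09903894  2.05516152 -0.05682789  0.70669838
  0.99369521]
[545.29171467 180.29265024  45.        ] [-0.44514774  0.56680191  0.08679842  1.90849757 -0.07508616  0.66937284
  1.09030108]
M2 [-2.13395621  0.17919331  2.13395621]
[360.91045574 211.47840587 220.        ] [-1.18310392  0.0424789   0.59950463  2.16071942 -0.02954602  0.94600241
 -2.3050819 ]
[360.91045574 211.47840587 100.        ] [-1.14908328  0.28963269  0.62096682  2.27120172 -0.27765041  0.65132408
 -2.06355452]
[464.44003963 193.96768747 100.        ] [-0.98148078  0.43565933  0.63921476  2.08214638 -0.38298872  0.73919565
 -1.83746394]
[545.29171467 180.29265024  45.        ] [-0.81826202  0.63006985  0.58029142  1.93355462 -0.50777304  0.72665527
 -1.67535979]
[[ 4.67788536e-05  4.14957537e-01  9.09840777e-01]
 [-2.08980302e-05  9.09840778e-01 -4.14957537e-01]
 [-9.99999999e-01  3.97357800e-07  5.12331037e-05]]
```

Run:
```python
from h import *
r=Rn.from_matrix(M).as_rotvec()
grip(0.0); st("shut")
robot.movep(P(-115,215),r); st("above")
robot.servo_line(P(-115,97),feed=150); st("down")
for u in(-70,-50,-35,-22):
    robot.servo_line(P(u,97),feed=80); st()
for c in("scene","top"):
    im=viewer.read_camera(c); x,y=proj(c,P(0,60)).astype(int)
    a=cv2.resize(im[max(0,y-60):y+60,x-70:x+70],None,fx=5,fy=5,interpolation=2); cv2.imwrite(f"pics/{c}2.png",a[:,:,::-1])
    for n in("flap_edge","ridge"):
        for d in viewer.pinpoint(n,c):
            w=world(c,d["at"])
            if np.linalg.norm(w[:2]-H)<110: e=w[:2]-H; print(c,n,d["confidence"],e@cx,e@cy,w[2])
```

```text
shut t2.30 u-268.3 v359.4 z214.6  Fu0.7 Fv0.2 Fz0.3 g0.01
above t3.75 u-114.9 v1.1 z215.2  Fu0.2 Fv0.3 Fz-0.4 g0.01
down t4.68 u-114.7 v0.5 z97.4  Fu-0.5 Fv-0.2 Fz0.3 g0.00
 t5.40 u-70.2 v-0.3 z96.8  Fu-0.1 Fv0.2 Fz-0.3 g0.01
 t5.80 u-49.4 v-0.1 z96.9  Fu0.3 Fv0.3 Fz0.7 g0.01
 t6.14 u-34.4 v-0.1 z97.0  Fu-0.2 Fv-0.4 Fz0.1 g0.00
 t6.46 u-21.4 v-0.1 z97.0  Fu-0.9 Fv1.1 Fz0.7 g0.00
scene flap_edge 0.57 4.099499886395175 1.2662058978095063 145.4499578608877
```

View pics/scene2.png

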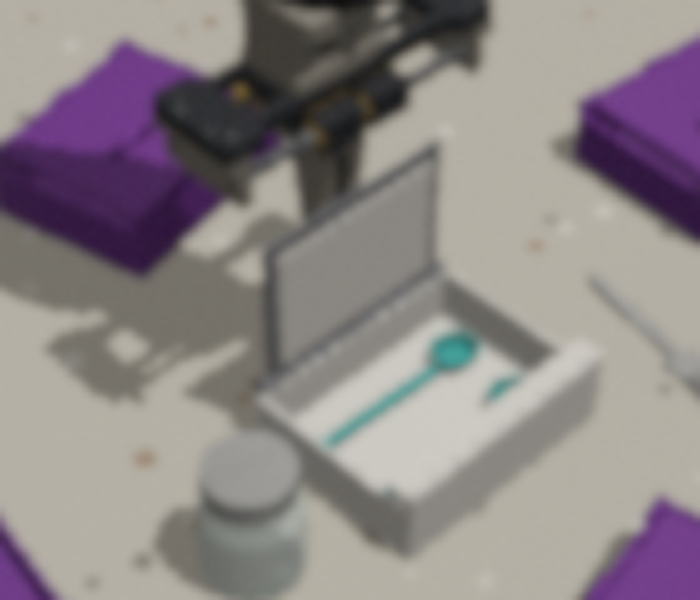

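View pics/top2.png

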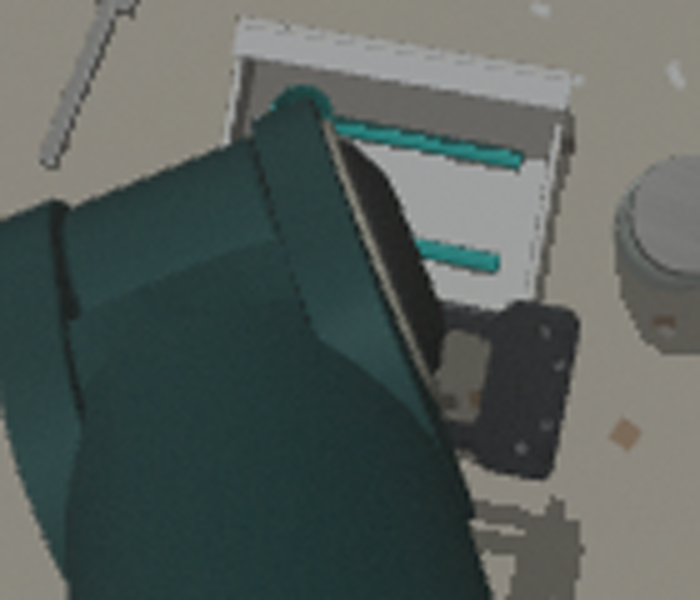

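The scene picture shows the flap standing about upright at (355,260) in the crop, with the fingers behind it and the spoons undisturbed. Next I fold it along an arc.

Run:
```python
from h import *
for a in(82,72,62,52,42,33,24,16,9,4):
    t=np.radians(a); r=47+8*a/90
    u=r*np.cos(t)-3*np.sin(t)-10; z=42+r*np.sin(t)+3*np.cos(t)
    robot.servo_line(P(u,z),feed=60); s=st(a)
    if np.abs(s["contact_force"]).max()>20: break
im=viewer.read_camera("scene"); x,y=proj("scene",P(40,60)).astype(int)
a=cv2.resize(im[max(0,y-60):y+60,x-70:x+70],None,fx=5,fy=5,interpolation=2); cv2.imwrite("pics/s3.png",a[:,:,::-1])
for n in("flap_edge","ridge"):
        for d in viewer.pinpoint(n,"scene"):
            w=world("scene",d["at"]); e=w[:2]-H
            if np.linalg.norm(e)<150: print(n,d["confidence"],e@cx,e@cy,w[2])
```

```text
82 t7.18 u-4.9 v-0.2 z96.1  Fu-0.6 Fv-0.2 Fz0.5 g0.00
72 t7.49 u4.0 v-0.1 z93.5  Fu0.5 Fv-0.8 Fz-0.3 g0.00
62 t7.79 u12.4 v-0.1 z89.5  Fu-0.7 Fv0.2 Fz0.2 g0.00
52 t8.09 u19.7 v-0.1 z84.3  Fu-1.6 Fv-0.2 Fz1.0 g0.00
42 t8.39 u25.9 v-0.2 z77.8  Fu-0.7 Fv-0.6 Fz0.7 g0.01
33 t8.68 u30.3 v-0.1 z71.3  Fu-0.0 Fv-1.1 Fz1.2 g0.00
24 t8.96 u33.6 v-0.1 z64.3  Fu-0.0 Fv0.9 Fz0.8 g0.01
16 t9.22 u35.7 v-0.0 z57.9  Fu-0.1 Fv0.0 Fz0.8 g0.00
9 t9.47 u36.8 v-0.0 z52.1  Fu1.0 Fv-0.2 Fz1.1 g0.00
4 t9.72 u37.1 v0.0 z48.1  Fu0.7 Fv-0.3 Fz0.7 g0.01
flap_edge 0.98 105.04062045336008 1.8662621723051627 53.63579712762785
ridge 0.8 67.98505127250246 1.1273723305875947 49.911708717763624
```

View pics/s3.png

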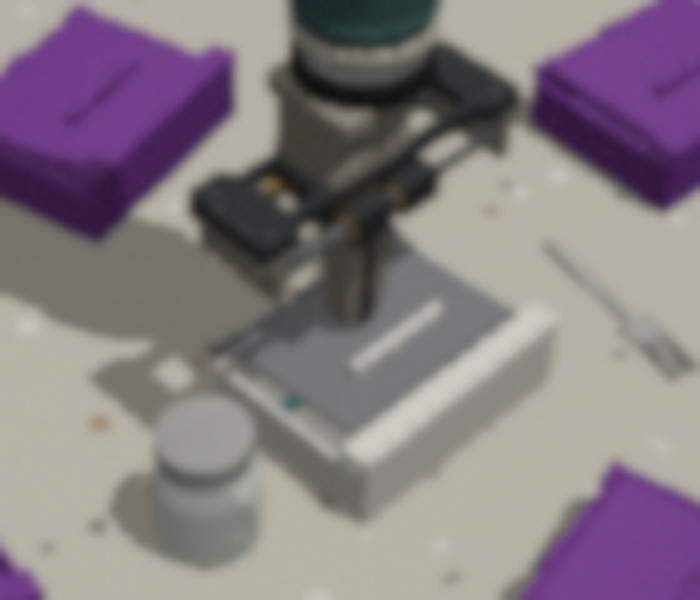

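The flap is nearly flat, with its edge just short of the white lip at about (450,380) in the crop. Next I press down and watch the force and height.

Run:
```python
from h import *
for z in(46.5,45,44,43,42,41,40):
    robot.servo_line(P(37,z),feed=30); robot.hold(.1); s=st(z)
    if s["contact_force"][2]>9: break
im=viewer.read_camera("scene"); x,y=proj("scene",P(60,45)).astype(int)
a=cv2.resize(im[y-40:y+40,x-50:x+50],None,fx=7,fy=7,interpolation=2); cv2.imwrite("pics/s4.png",a[:,:,::-1])
for n in("flap_edge","ridge","lip_edge"):
        for d in viewer.pinpoint(n,"scene"):
            w=world("scene",d["at"]); e=w[:2]-H
            if np.linalg.norm(e)<150: print(n,d["confidence"],e@cx,e@cy,w[2])
```

```text
46.5 t10.22 u37.1 v0.0 z46.5  Fu1.5 Fv-0.3 Fz2.0 g0.00
45 t10.57 u37.2 v0.0 z45.2  Fu0.8 Fv-0.4 Fz4.5 g0.00
44 t10.93 u37.3 v0.1 z44.9  Fu-0.1 Fv-1.0 Fz11.0 g0.00
flap_edge 0.72 104.23145788244106 1.766866655310019 43.07950154323714
ridge 0.57 69.97579797996436 -3.038244636295103 44.4176607718545
lip_edge 0.58 104.5150504726121 2.9866955992102664 45.759350902888436
```

View pics/s4.png

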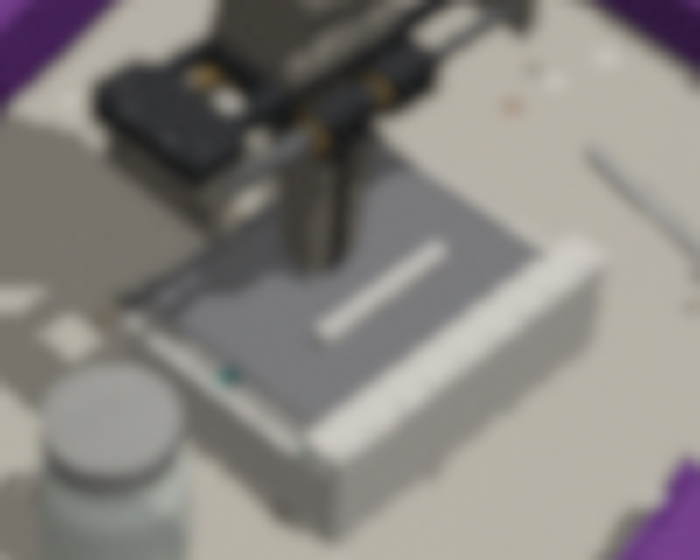

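It's flat: the height holds at 44.9 mm under 11 N, and the edge lies below the lip's level. Next I slide it by the ridge.

Run:
```python
from h import *
for u in[45,50,54,57,60,63,66,69,71,73,75,77,79]:
    robot.servo_line(P(u,44.2),feed=40); s=st(u)
    Fu=-s["contact_force"][:2]@cx
    if Fu>18 or s["contact_force"][2]>30: break
im=viewer.read_camera("scene"); x,y=proj("scene",P(60,45)).astype(int)
a=cv2.resize(im[y-40:y+40,x-50:x+50],None,fx=7,fy=7,interpolation=2); cv2.imwrite("pics/s5.png",a[:,:,::-1])
for n in("flap_edge","ridge","lip_edge"):
        for d in viewer.pinpoint(n,"scene"):
            w=world("scene",d["at"]); e=w[:2]-H
            if np.linalg.norm(e)<150: print(n,d["confidence"],e@cx,e@cy,w[2])
```

```text
45 t11.47 u45.4 v0.3 z44.9  Fu0.7 Fv0.4 Fz8.8 g0.01
50 t11.75 u50.3 v0.4 z44.9  Fu-0.4 Fv0.4 Fz9.0 g0.01
54 t12.00 u53.0 v0.4 z44.7  Fu-3.4 Fv-0.1 Fz10.8 g0.00
57 t12.25 u53.7 v0.4 z44.4  Fu-6.9 Fv-1.2 Fz13.2 g0.00
60 t12.50 u55.4 v0.4 z44.2  Fu-9.8 Fv-1.1 Fz14.8 g0.01
63 t12.75 u58.1 v0.4 z44.1  Fu-10.8 Fv-0.2 Fz14.4 g0.01
66 t13.00 u61.3 v0.4 z44.0  Fu-9.0 Fv0.0 Fz13.0 g0.01
69 t13.25 u64.6 v0.5 z44.0  Fu-9.9 Fv-0.8 Fz12.8 g0.00
71 t13.50 u66.6 v0.5 z43.9  Fu-9.1 Fv0.6 Fz11.4 g0.01
73 t13.75 u68.8 v0.5 z43.9  Fu-7.7 Fv-0.5 Fz11.7 g0.00
75 t14.00 u70.9 v0.5 z43.9  Fu-7.6 Fv-0.4 Fz10.3 g0.01
77 t14.25 u73.0 v0.5 z43.9  Fu-7.1 Fv1.7 Fz10.5 g0.01
79 t14.50 u73.9 v0.4 z43.6  Fu-8.9 Fv-0.6 Fz11.6 g0.00
flap_edge 0.65 120.18334126727163 1.9719738789280314 43.152628170341224
ridge 0.57 83.16022057030337 1.433566137789558 44.09531102369965
lip_edge 0.91 104.24778798299741 -2.279220479841022 47.583823048478706
```

View pics/s5.png

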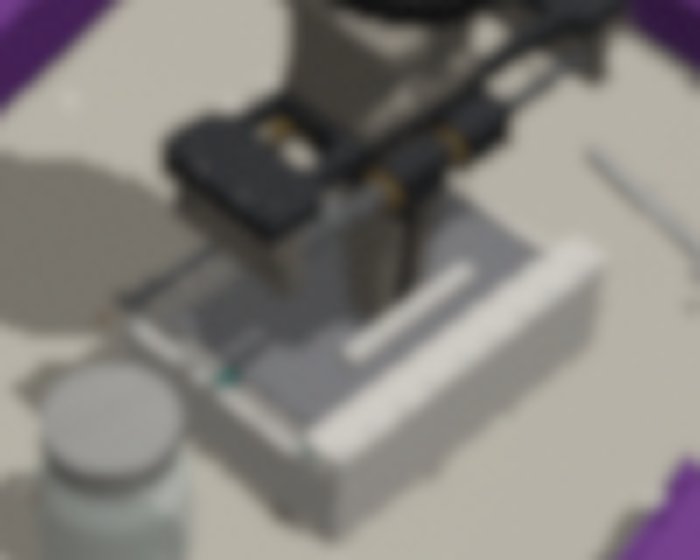

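The ridge has moved from about 69 to 83 mm from the hinge, and the edge is under the lip. I'll push a little further to reach the stop, then lift away.

Run:
```python
from h import *
for u in(81,83,85):
    robot.servo_line(P(u,44.2),feed=30); s=st(u)
    if -s["contact_force"][:2]@cx>18: break
robot.servo_line(P(s and 74,46.5),feed=60); st()
robot.servo_line(P(70,75),feed=100); st()
robot.servo_line(P(-60,200),feed=200); st()
robot.servo_line(P(-100,220,150),feed=250); st("away")
for c in("scene","top"):
    im=viewer.read_camera(c); x,y=proj(c,P(60,45)).astype(int)
    a=cv2.resize(im[y-45:y+45,x-60:x+60],None,fx=6,fy=6,interpolation=2); cv2.imwrite(f"pics/{c}6.png",a[:,:,::-1])
    for n in("flap_edge","ridge","lip_edge","hinge_mid","jar","fork"):
        for d in viewer.pinpoint(n,c):
            w=world(c,d["at"]); e=w[:2]-H
            if np.linalg.norm(e)<200: print(c,n,d["confidence"],e@cx,e@cy,w)
```

```text
81 t14.95 u74.1 v0.4 z43.3  Fu-12.8 Fv-0.1 Fz13.3 g0.00
83 t15.20 u74.2 v0.4 z43.0  Fu-15.3 Fv-0.8 Fz15.0 g-0.00
85 t15.45 u74.3 v0.5 z42.6  Fu-21.0 Fv-0.6 Fz17.0 g0.00
 t15.78 u73.3 v0.1 z46.1  Fu0.2 Fv0.5 Fz1.9 g0.00
 t16.23 u70.5 v0.0 z75.4  Fu0.5 Fv0.0 Fz-0.2 g0.01
 t17.27 u-59.7 v-0.4 z199.4  Fu-0.1 Fv-0.5 Fz0.5 g0.01
away t18.05 u-99.3 v148.2 z219.0  Fu-0.4 Fv-0.0 Fz1.8 g0.01
scene flap_edge 0.85 118.7670091814275 3.6668776599497566 [592.01532098 176.10890157  48.97167488]
scene flap_edge 0.8 -187.6499972479442 24.67200046721904 [293.39236495 247.92064955  44.59640498]
scene ridge 0.92 84.0135980240865 -1.4647769313737378 [556.8927957  176.8448933   47.26096331]
scene lip_edge 0.62 -188.29366157302547 28.6771119870184 [293.42564191 251.97701673  48.9201508 ]
scene hinge_mid 0.77 0.9690386662887607 0.09258720608438553 [475.27090894 192.22968525  43.53728528]
scene jar 0.73 69.22520362715045 -137.65802284678819 [519.5987205   45.02513455   0.86146807]
scene jar 0.42 118.62235325583384 1.614811084904841 [591.53047024 174.10969615  47.71943791]
scene fork 0.7 116.17687225954016 151
[... 220 characters left out ...]
84745 249.10388288  43.19142615]
top ridge 0.89 86.05095256643536 4.247439698376761 [559.85423841 182.1373492   46.53930013]
top lip_edge 0.81 -184.84980778938305 31.920746624448217 [297.36220498 254.60090045  50.77440608]
top lip_edge 0.56 103.37947493008154 -0.5793579665952883 [576.13513379 174.48828987  42.64644296]
top hinge_mid 0.85 1.6503213948281004 0.3291737956265766 [475.98210626 192.34934203  38.07108603]
top hinge_mid 0.38 56.66232932918923 -1.4428394004053575 [529.92821165 181.42786042  -2.24378657]
top jar 0.57 68.42952145225964 -138.14783187526595 [518.73249619  44.67487971  -0.7679065 ]
top fork 0.81 114.2714539568467 150.10277247094538 [612.003652   321.24383165  -3.56903454]
```

View pics/scene6.png

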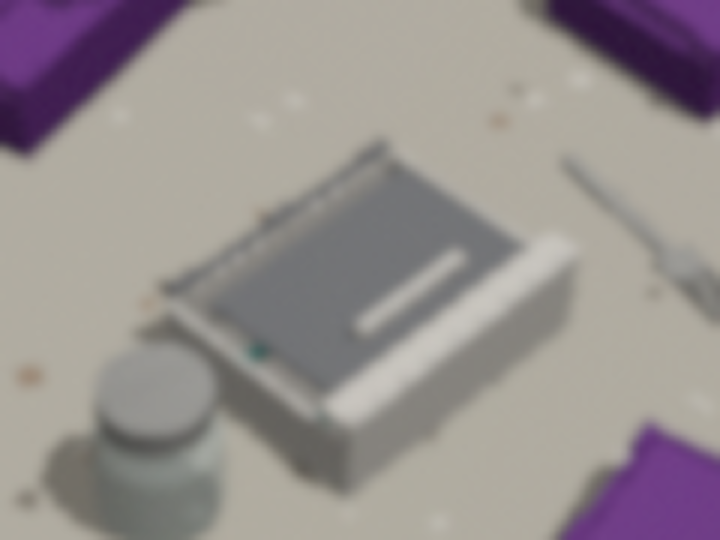

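View pics/top6.png

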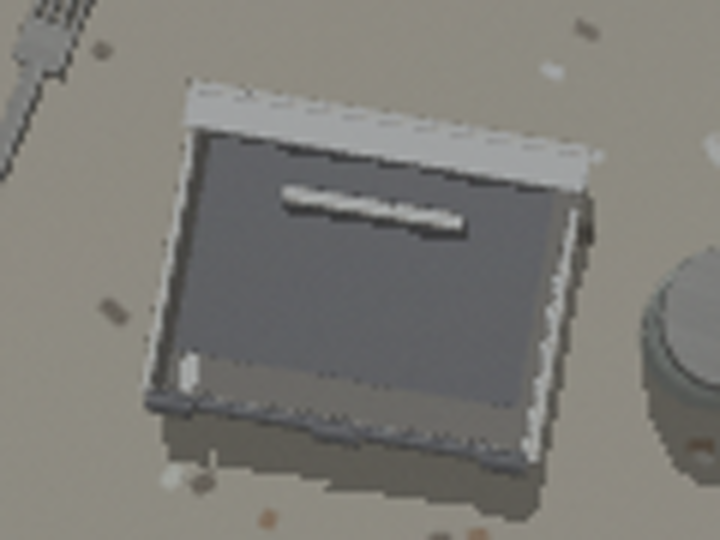

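The flap lies shut with its edge under the lip, the ridge about 84–86 mm from the hinge (about 82 mm expected at full slide). The jar and fork have not moved, and the arm is clear.

```bash
python3 -c "
from cell import robot
robot.job_done()"
```

```text
the job is handed in; nothing more can be done
```

The white case is shut, with the flap tucked under the retaining lip. I finished and handed in at about 18 s on the robot's clock, against the 35 s limit.

- **What I did:** With the gripper closed, I pushed the open flap up from behind and folded it over. I pressed it flat with about 11 N; the fingertips stopped at 44.9 mm, and the shut flap's face should be 45 mm up. I then pushed the ridge until the panel met its stop, where the push force rose to 21 N and the fingertips stopped advancing. After that I lifted clear.
- **Last checks, arm away:** Both cameras show the flap flat under the lip and staying there untouched. They put the ridge 84–86 mm and the free edge 116–119 mm from the hinge, against about 82 mm and 115 mm at full slide. That is within the expected measurement error, and the edge is about 11 mm under the lip.
- **Other objects:** The jar and fork measure within 2–3 mm of their starting places. The spoons are now covered by the flap, so I could not check them at the end; they looked undisturbed while the flap was upright.

No checks failed or seriously disagreed. The small 1–4 mm offsets in the ridge and edge readings are in line with the networks' stated accuracy of about 4 mm.

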